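# Seat the seasoning stand in its counter base

## Task

The blue seasoning stand is standing loose on its round wooden counter base. Sweep it about on the base until the foot under it finds the hidden socket and drops fully home, so that the saucer lies flat on the wood. Do not lift it off the base or tip it over, and leave everything else on the worktop where it is.

Things in the scene. Friction and masses are not known exactly. Their poses are not given: they have to be found in the camera images.
- stand: Loose blue stand, round, about 0.6 kg, z up. Origin: centre of the underside of its steel foot, a peg 50 mm in diameter, 18 mm high, lower edge chamfered 3 mm. Above it a saucer 150 mm in diameter, 6 mm thick, then an open cup. It starts on the middle of the base (within 2 mm), foot standing on the wood, so the saucer hovers 18 mm above the wood and hides the socket.
- stand_cup (a point): Centre of the inner floor of the stand's open-topped cup, 26 mm above the stand's origin. The cup is 50 mm wide inside, 66 mm outside, and its rim is 44 mm above this point. Fingertips put into the cup can drag the stand any way without gripping it, while it stays free to fall by its own weight.
- base: Fixed round counter base: dark steel collar 224 mm in diameter and 24 mm high round a flat, slippery lacquered wooden deck 198 mm in diameter. Origin: centre of the collar's underside, on the worktop; z up. Its yaw tells nothing about the socket. The stand's origin is 31 mm above this origin while it stands on the deck, and 13 mm above it when home in the socket.
- base_deck (a point): Middle of the base at the height of the deck's top, 31 mm above the base's origin. The deck has one upright blind socket, 54 mm in diameter, 20 mm deep, mouth chamfered 3 mm; its axis stands 30 to 42 mm from this point in a direction that differs every time and is not given. Once home in it, the stand cannot be pushed sideways.
- shaker: Steel flour shaker with perforated top, 57 mm across and 106 mm tall, origin at the centre of its underside; a bystander to leave alone.
- white_bottle: White squeeze bottle, 56 mm across and 201 mm tall, origin at the centre of its underside; a bystander to leave alone.
- lemon: Yellow lemon, 78 x 55 x 56 mm, origin at the centre of its underside; a bystander to leave alone.
- terminal: Black card terminal lying flat, 165 x 72 x 30 mm, origin at the centre of its underside; a bystander to leave alone.
There are look-alikes about, which are no part of the job. Several things have the shape of the stand; the one meant has the colours described above.

How it is judged:
At the end, for the whole second after the job is handed in: The stand's foot is home in the socket: its origin less than 15.5 mm above the base's origin and within 50 mm of it horizontally, upright within 0.05 rad and at rest (z of stand in the frame of base below 0.0155 m and horizontal distance between stand and base below 0.05 m and angle between stand's own z axis and vertical below 0.05 rad and linear speed of stand below 0.02 m/s); the robot touches nothing.
It fails at once if the stand is lifted more than 12 mm off the wood (z of stand in the frame of base above 0.043 m).
It fails at once if the stand is tipped by more than 0.4 rad (angle between stand's own z axis and vertical above 0.4 rad).
It fails at once if a bystander is moved more than 20 mm (distance of any of shaker, white_bottle, lemon, terminal from where it was at the start of the episode above 0.02 m).
It also fails if it takes over 51 s, if anything falls off the work surface, if the arm or the gripper's body presses on something with over 40 N, if the wrist force passes 120 N, or if a joint passes its speed limit or range.

## Robot

A 7-joint arm with a two-finger parallel gripper is mounted at the origin on a cart in front of the work surface, level with it; the furniture and walls round the work are solid. World frame = base frame: x ahead of the robot, y to its left, z up, the work surface at z = 0. Lengths are in m, angles in rad, forces in N, time in s.
With the tool pointing down it reaches from about 0.425 to 0.875 m from the base axis. Payload 4.7 kg.
Tool frame: the origin (TCP) lies on the centre line of the jaws, within the pads' length; the fingertips stand 8 mm ahead of it and the grasp point (between the pads) lies 11 mm behind it (robot.tip_extent is the distance from the TCP to the fingertips, in m); z points along the fingers, y is the line along which they close (so a half turn about z gives the same grasp; the last joint's range is limited). The gripper opens to 85 mm and grips with 20 to 120 N. Pads are 22 mm wide; open, the fingers measure 114 mm over their backs; the gripper's body (76 mm by 85 mm) begins 54 mm behind the grasp point. The pads swing forward as they close: fully open they stand 13 mm farther back than shut.
Start: joints at [-1.318, 0.321, -0.07, 1.45, 0.023, 1.371, -0.057], TCP at [0.154, 0.632, 0.239] pointing down, gripper open.
Joint ranges: [-2.86, 2.86], [-0.3, 2.09], [-1.38, 1.24], [0.06, 2.45], [-1.56, 4.7], [0.09, 2.05], [-2.69, 2.69]. Speed limits (rad/s): [2.57, 2.57, 3.14, 3.14, 3.14, 3.14, 3.14].

## Interface

Orientations are given as a unit quaternion [w, x, y, z].
In Python, from cell import robot gives the robot as it stands.
- The arm moves only by the shell command python3 -m crank 'ROWS' [FORCE]. ROWS is JSON, a list of rows, each an object with "travel": the shift along the tool's x, y, z in m, a list of three; "turn": the turn, a rotation vector about the tool's x, y, z in degrees, a list of three; "gripper": the finger opening in m, from 0 to 0.0854. A call has exactly 10 rows; each row is the pose to reach, as a shift and turn from the pose commanded when the call began, along the tool's axes at that moment; what a row does not reach only later rows make up. A row lasts 1/8 s, in which the tool goes at most 62.5 mm and 10.7 degrees, less where a joint would pass 70% of its speed; a pose out of reach is approached as far as the arm can. A call with a gripper value outside its range is refused whole. The fingers move at their own pace and stop on an object; FORCE is the grip in N (left out, the last holds). Time passes only in rows, so rows that repeat a pose let the fingers close, or fill a call up. It gives the time, the measured TCP pose, the force, the opening and the grip force at its end, in the units of the state.
- robot.state(): the state, without advancing time (a new reading comes with each control period).
- robot.snapshot(name): name is "side" or "top" or "wrist"; returns (picture, depth): 400x640x3 uint8, blue, green, red; 400x640 float32, m along the optical axis (not along the pixel's ray), 0 where there is no reading.
- robot.camera_info(name): a dict with "K" (3x3 intrinsics, pixels), "rvec" (rotation vector, rad) and "tvec" (3), from world to camera coordinates, as OpenCV has them; the wrist camera has in their place "tool_from_camera" (4x4, takes a point from camera to tool coordinates, whose origin is the TCP and whose axes are the flange's). Camera axes: x right, y down, z forward; pixel columns grow to the right and rows downward; lengths in m; the calibration is good to about 2 mm. The wrist camera is an equidistant fisheye: a pixel r from the principal point sees the ray r / f radians off the axis. A picture is of the moment at which its call begins: read the wrist's pose just before it. camera_info takes no time and is no camera call.
- robot.job_done(): hands the job in; it is judged then, once.
The state is a dict: "t": time; "q": joint angles; "joint_velocities": joint speeds; "effort": joint torques, N m; "position": TCP position; "orientation": TCP orientation; "contact_force": force on the tool from outside, world axes, zero at the start; "wrist_torque": the same for the moment, N m; "gripper_width": finger opening in m; "gripper_force": force on a finger pad.
Only numpy, scipy, OpenCV 4.12 (cv2) and the standard library are available. Lean on these libraries where they do the work, as an engineer would, in place of code of your own. Each camera call takes 0.05 s, during which the arm holds its last target. There are 200 camera calls.

## Working session

There is one attempt and no reset: what is moved stays moved. The work goes in short steps, Python scripts to look and compute and a shell command to move; the robot and the scene stay as the last step left them, time stands still between calls to the robot, and variables do not carry over. Pictures are saved under pics/ and viewed, at most 10 in all, crops included, and the job is handed in when it is done.

```bash
mkdir -p pics; ls
python3 - <<'E'
from cell import robot
import cv2
s=robot.state();print(s['t'],s['position'],s['orientation'],robot.tip_extent)
for n in('top','side'):
    p,d=robot.snapshot(n);cv2.imwrite(f'pics/{n}0.png',p)
    import numpy as np;np.save(f'pics/{n}0.npy',d);i=robot.camera_info(n);print(n,i)
E
```

```text
pics
0.0 [0.15365937 0.63104889 0.23823735] [-6.78012301e-05  1.19091028e-01  9.92882902e-01 -9.30507105e-04] 0.008
top {'K': array([[514.50542781,   0.        , 315.07127033],
       [  0.        , 514.50542781, 194.34741273],
       [  0.        ,   0.        ,   1.        ]]), 'rvec': array([ 2.032734  , -2.19066829,  0.2439235 ]), 'tvec': array([0.02007577, 0.52000932, 1.64077071])}
side {'K': array([[505.6049031 ,   0.        , 309.11864676],
       [  0.        , 505.6049031 , 206.66132202],
       [  0.        ,   0.        ,   1.        ]]), 'rvec': array([ 2.22833435,  0.00835871, -0.03048253]), 'tvec': array([-0.51673285,  0.06358029,  1.49486291])}
```

View pics/top0.png

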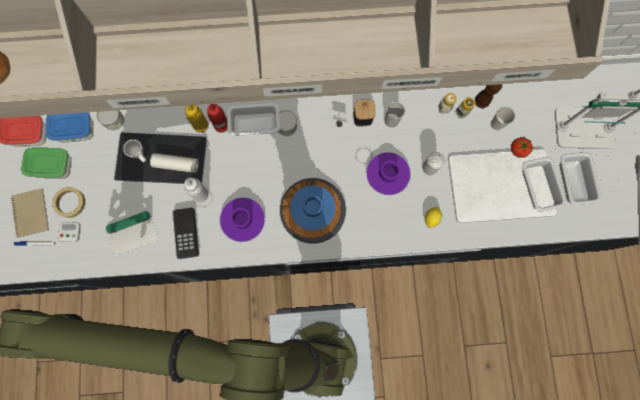

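View pics/side0.png

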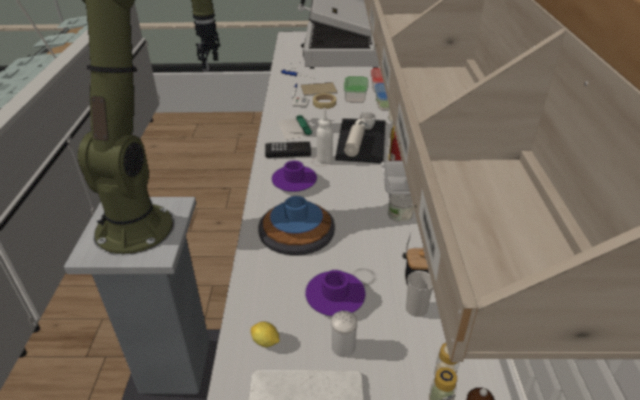

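The top view shows the blue stand at about (313,207) on its base. The purple look-alikes are at (242,219) and (388,173), the bottle is at (195,190), the terminal at (185,232), the shaker at (432,163) and the lemon at (433,217). The side view shows the stand at (297,215).

```bash
cat > h.py <<'E'
import numpy as np,cv2
from cell import robot
def world(n,uv,z):
    i=robot.camera_info(n);R=cv2.Rodrigues(i['rvec'])[0];c=-R.T@i['tvec']
    r=(R.T@np.linalg.inv(i['K'])@np.c_[uv,np.ones(len(uv))].T).T
    return c+r*((z-c[2])/r[:,2])[:,None]
def cloud(n,d,m):
    i=robot.camera_info(n);R=cv2.Rodrigues(i['rvec'])[0]
    v,u=np.nonzero(m&(d>0));P=(np.linalg.inv(i['K'])@np.c_[u,v,np.ones(len(u))].T)*d[v,u]
    return (R.T@(P-i['tvec'][:,None])).T
def blue(p):
    h=cv2.cvtColor(p,cv2.COLOR_BGR2HSV)
    return cv2.inRange(h,(98,90,40),(118,255,255))>0
E
python3 - <<'E'
from h import *
for n,(a,b,c,d_) in {'top':(165,250,270,355),'side':(190,255,250,340)}.items():
    p=cv2.imread(f'pics/{n}0.png');d=np.load(f'pics/{n}0.npy')
    m=np.zeros(p.shape[:2],bool);m[a:b,c:d_]=1
    P=cloud(n,d,m&blue(p));
    for lo,hi in((.04,.065),(.09,.115)):
        Q=P[(P[:,2]>lo)&(P[:,2]<hi)]
        if len(Q)>8: print(n,lo,len(Q),Q.mean(0),cv2.minEnclosingCircle(Q[:,:2].astype(np.float32)))
    P=cloud(n,d,m);Q=P[(P[:,2]>.012)&(P[:,2]<.04)];print('base',len(Q),cv2.minEnclosingCircle(Q[:,:2].astype(np.float32)))
    # saucer outline by ray onto z=.055
    cs,_=cv2.findContours((m&blue(p)).astype(np.uint8),0,1);k=max(cs,key=cv2.contourArea)[:,0].astype(float)
    W=world(n,k,.055);print('outline',cv2.minEnclosingCircle(W[:,:2].astype(np.float32)))
i=robot.camera_info('wrist');print(i)
P=cloud('top',np.load('pics/top0.npy'),np.ones((400,640),bool))
Q=P[(P[:,2]>.3)&(abs(P[:,1])<.5)&(P[:,0]>.4)];print('shelf minx',np.percentile(Q[:,0],[0,1,5]),Q[:,2].min())
E
```

```text
top 0.04 1329 [ 0.47696298 -0.00670213  0.05358027] ((0.479060560464859, -0.006813897751271725), 0.0744076743721962)
top 0.09 149 [ 0.47705197 -0.00740259  0.09914156] ((0.47780653834342957, -0.007694113068282604), 0.033171363174915314)
base 1787 ((0.4829174876213074, -0.019374415278434753), 0.12445954978466034)
outline ((0.4782709777355194, -0.007203466724604368), 0.07357598096132278)
side 0.04 870 [ 0.48168204 -0.02837865  0.05532742] ((0.4806012809276581, -0.011612799018621445), 0.07382039725780487)
side 0.09 183 [ 0.48132866 -0.01790119  0.09719586] ((0.48235374689102173, -0.010829532518982887), 0.034317441284656525)
base 1803 ((0.4718477129936218, 0.019994817674160004), 0.14552493393421173)
outline ((0.477069228887558, -0.003824504790827632), 0.08111722022294998)
{'K': array([[309.70691629,   0.        , 315.28742567],
       [  0.        , 309.70691629, 200.38211092],
       [  0.        ,   0.        ,   1.        ]]), 'tool_from_camera': array([[ 2.08793901e-04, -9.46340808e-01, -3.23170281e-01,
         8.37235152e-02],
       [ 9.99999840e-01,  2.79686243e-05,  5.64179405e-04,
        -5.98862437e-04],
       [-5.24867367e-04, -3.23170347e-01,  9.46340663e-01,
        -1.34403125e-01],
       [ 0.00000000e+00,  0.00000000e+00,  0.00000000e+00,
         1.00000000e+00]])}
shelf minx [0.70276916 0.70542153 0.70666327] 0.4170170642754232
```

```bash
python3 -m crank '[{"travel":[-0.048,-0.04,0],"turn":[0,0,0],"gripper":0.006},{"travel":[-0.097,-0.08,0],"turn":[0,0,0],"gripper":0.006},{"travel":[-0.145,-0.119,0],"turn":[0,0,0],"gripper":0.006},{"travel":[-0.194,-0.159,0],"turn":[0,0,0],"gripper":0.006},{"travel":[-0.242,-0.198,0],"turn":[0,0,0],"gripper":0.006},{"travel":[-0.29,-0.238,0],"turn":[0,0,0],"gripper":0.006},{"travel":[-0.32,-0.29,0],"turn":[0,0,0],"gripper":0.006},{"travel":[-0.35,-0.342,0],"turn":[0,0,0],"gripper":0.006},{"travel":[-0.38,-0.394,0],"turn":[0,0,0],"gripper":0.006},{"travel":[-0.41,-0.446,0],"turn":[0,0,0],"gripper":0.006}]' 20
cat >> h.py <<'E'
from scipy.spatial.transform import Rotation as Ro
def to_tool(target):
    s=robot.state();q=s['orientation'];return Ro.from_quat(q[[1,2,3,0]]).inv().apply(np.array(target)-s['position']).round(4)
E
python3 -c "
from h import *
print(to_tool([.479,-.008,.15]))"
```

```text
t: 1.35
position: [0.4467, 0.0993, 0.2391]
orientation: [0.0, 0.119, 0.993, 0.0]
contact_force: [1.1, 0.0, -0.3]
gripper_width: 0.006
gripper_force: 0.0
[-0.0567 -0.0966  0.0891]
```

```bash
python3 -m crank '[{"travel":[-0.028,-0.048,0],"turn":[0,0,0],"gripper":0.006},{"travel":[-0.057,-0.097,0],"turn":[0,0,0],"gripper":0.006},{"travel":[-0.057,-0.097,0.03],"turn":[0,0,0],"gripper":0.006},{"travel":[-0.057,-0.097,0.06],"turn":[0,0,0],"gripper":0.006},{"travel":[-0.057,-0.097,0.089],"turn":[0,0,0],"gripper":0.006},{"travel":[-0.057,-0.097,0.1],"turn":[0,0,0],"gripper":0.006},{"travel":[-0.057,-0.097,0.1],"turn":[0,0,0],"gripper":0.006},{"travel":[-0.057,-0.097,0.1],"turn":[0,0,0],"gripper":0.006},{"travel":[-0.057,-0.097,0.1],"turn":[0,0,0],"gripper":0.006},{"travel":[-0.057,-0.097,0.1],"turn":[0,0,0],"gripper":0.006}]'
python3 - <<'E'
from h import *
p,d=robot.snapshot('wrist');cv2.imwrite('pics/w1.png',p);np.save('pics/w1.npy',d)
E
```

```text
t: 2.6
position: [0.4795, -0.0064, 0.1399]
orientation: [0.001, 0.119, 0.993, 0.0]
contact_force: [-0.5, -0.3, -0.5]
gripper_width: 0.006
gripper_force: 0.0
```

View pics/w1.png

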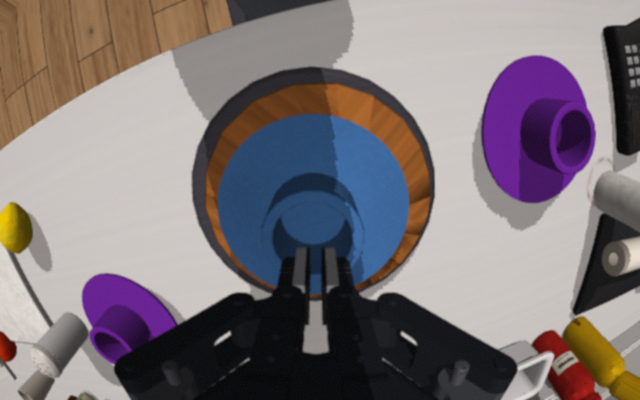

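The wrist view shows the cup rim centred at about (312,235), with the fingertips at (316,255) nearly over it. I'll check the rim centre from depth.

```bash
cat >> h.py <<'E'
def wcloud(d,m):
    i=robot.camera_info('wrist');K=i['K'];T=i['tool_from_camera'];s=robot.state()
    v,u=np.nonzero(m&(d>0));x=(u-K[0,2])/K[0,0];y=(v-K[1,2])/K[0,0];r=np.hypot(x,y)+1e-9
    t=np.tan(r)/r;P=np.c_[x*t,y*t,np.ones(len(u))]*d[v,u][:,None]
    P=P@T[:3,:3].T+T[:3,3];q=s['orientation'];return Ro.from_quat(q[[1,2,3,0]]).apply(P)+s['position']
def stand_w():
    s=robot.state();p,d=robot.snapshot('wrist');m=blue(p);P=wcloud(d,m)
    out={}
    Q=P[(np.hypot(*(P[:,:2]-s['position'][:2]).T)<.13)&(P[:,2]<.12)&(P[:,2]>.02)]
    h,e=np.histogram(Q[:,2],bins=np.arange(.02,.12,.004));print(dict(zip(e.round(3),h)))
    S=Q[abs(Q[:,2]-np.median(Q[:,2]))<.006]
    R=Q[Q[:,2]>np.percentile(Q[:,2],99.5)-.006]
    for n,X in(('saucer',S),('rim',R)):print(n,X.mean(0).round(4),cv2.minEnclosingCircle(X[:,:2].astype(np.float32)))
    print(s['t'],s['position'].round(4),s['contact_force'].round(1));return p,d
E
python3 -c "
from h import *
stand_w()
d=np.load('pics/w1.npy');m=np.zeros(d.shape,bool);m[60:290,190:440]=1
P=wcloud(d,m);Q=P[(P[:,2]>.015)&(P[:,2]<.04)];print('base',cv2.minEnclosingCircle(Q[:,:2].astype(np.float32)))"
```

```text
{np.float64(0.02): np.int64(0), np.float64(0.024): np.int64(0), np.float64(0.028): np.int64(4), np.float64(0.032): np.int64(0), np.float64(0.036): np.int64(0), np.float64(0.04): np.int64(0), np.float64(0.044): np.int64(0), np.float64(0.048): np.int64(0), np.float64(0.052): np.int64(17074), np.float64(0.056): np.int64(2170), np.float64(0.06): np.int64(265), np.float64(0.064): np.int64(240), np.float64(0.068): np.int64(234), np.float64(0.072): np.int64(256), np.float64(0.076): np.int64(255), np.float64(0.08): np.int64(291), np.float64(0.084): np.int64(280), np.float64(0.088): np.int64(284), np.float64(0.092): np.int64(258), np.float64(0.096): np.int64(862), np.float64(0.1): np.int64(1876), np.float64(0.104): np.int64(0), np.float64(0.108): np.int64(0), np.float64(0.112): np.int64(0)}
saucer [ 0.4647 -0.0051  0.0549] ((0.4811182916164398, -0.009216721169650555), 0.07506369799375534)
rim [ 0.471  -0.0074  0.1001] ((0.48072466254234314, -0.008868293836712837), 0.03358689695596695)
2.65 [ 0.4794 -0.0064  0.1398] [-0.4 -0.  -0.4]
base ((0.4788697361946106, -0.009176754392683506), 0.11192652583122253)
```

```bash
python3 -m crank '[{"travel":[-0.002,-0.002,0],"turn":[0,0,0],"gripper":0.006},{"travel":[-0.002,-0.002,0.015],"turn":[0,0,0],"gripper":0.006},{"travel":[-0.002,-0.002,0.03],"turn":[0,0,0],"gripper":0.006},{"travel":[-0.002,-0.002,0.04],"turn":[0,0,0],"gripper":0.006},{"travel":[-0.002,-0.002,0.05],"turn":[0,0,0],"gripper":0.006},{"travel":[-0.002,-0.002,0.056],"turn":[0,0,0],"gripper":0.006},{"travel":[-0.002,-0.002,0.062],"turn":[0,0,0],"gripper":0.006},{"travel":[-0.002,-0.002,0.062],"turn":[0,0,0],"gripper":0.012},{"travel":[-0.002,-0.002,0.062],"turn":[0,0,0],"gripper":0.012},{"travel":[-0.002,-0.002,0.062],"turn":[0,0,0],"gripper":0.012}]'
```

```text
t: 3.95
position: [0.4809, -0.0089, 0.0777]
orientation: [0.0, 0.119, 0.993, 0.0]
contact_force: [0.4, 0.1, -0.1]
gripper_width: 0.0118
gripper_force: 0.0
```

```bash
python3 -m crank '[{"travel":[-0.004,0,0],"turn":[0,0,0],"gripper":0.012},{"travel":[-0.008,0,0],"turn":[0,0,0],"gripper":0.012},{"travel":[-0.012,0,0],"turn":[0,0,0],"gripper":0.012},{"travel":[-0.016,0,0],"turn":[0,0,0],"gripper":0.012},{"travel":[-0.02,0,0],"turn":[0,0,0],"gripper":0.012},{"travel":[-0.024,0,0],"turn":[0,0,0],"gripper":0.012},{"travel":[-0.028,0,0],"turn":[0,0,0],"gripper":0.012},{"travel":[-0.032,0,0],"turn":[0,0,0],"gripper":0.012},{"travel":[-0.036,0,0],"turn":[0,0,0],"gripper":0.012},{"travel":[-0.039,0,0],"turn":[0,0,0],"gripper":0.012}]'
python3 - <<'E'
from h import *
p,d=stand_w();cv2.imwrite('pics/w2.png',p);np.save('pics/w2.npy',d)
p,d=robot.snapshot('top');cv2.imwrite('pics/t2.png',cv2.resize(p[150:260,255:375],None,fx=4,fy=4))
E
```

```text
t: 5.2
position: [0.5187, -0.0182, 0.0773]
orientation: [0.0, 0.119, 0.993, -0.0]
contact_force: [-2.7, 0.1, -1.3]
gripper_width: 0.0119
gripper_force: 1.2
{np.float64(0.02): np.int64(9), np.float64(0.024): np.int64(9), np.float64(0.028): np.int64(0), np.float64(0.032): np.int64(0), np.float64(0.036): np.int64(0), np.float64(0.04): np.int64(0), np.float64(0.044): np.int64(0), np.float64(0.048): np.int64(201), np.float64(0.052): np.int64(3600), np.float64(0.056): np.int64(9638), np.float64(0.06): np.int64(14557), np.float64(0.064): np.int64(3506), np.float64(0.068): np.int64(515), np.float64(0.072): np.int64(649), np.float64(0.076): np.int64(590), np.float64(0.08): np.int64(667), np.float64(0.084): np.int64(721), np.float64(0.088): np.int64(757), np.float64(0.092): np.int64(765), np.float64(0.096): np.int64(1106), np.float64(0.1): np.int64(2124), np.float64(0.104): np.int64(2726), np.float64(0.108): np.int64(41), np.float64(0.112): np.int64(73)}
saucer [ 0.4744 -0.0076  0.061 ] ((0.5057143568992615, -0.015825562179088593), 0.07510851323604584)
rim [ 0.4939 -0.0128  0.1044] ((0.5073804259300232, -0.01588333025574684), 0.03501657024025917)
5.2 [ 0.5187 -0.0182  0.0773] [-2.7  0.1 -1.3]
```

View pics/w2.png

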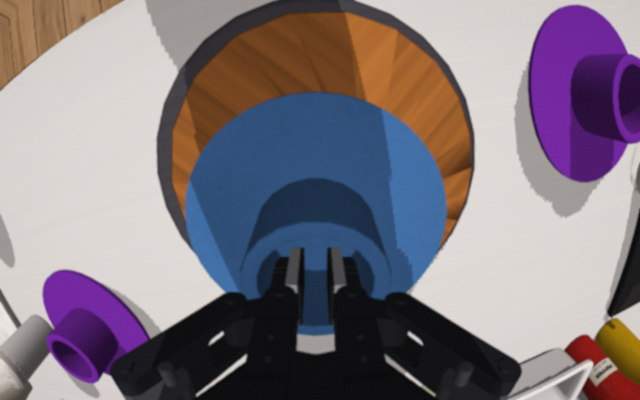

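The stand has moved about 27 mm toward +x and the near edge of its saucer is raised. No socket is visible on the uncovered near side (deck at about (320,50)). I'll fit the saucer's tilt.

```bash
cat >> h.py <<'E'
def tilt(d,p):
    P=wcloud(d,blue(p));c=robot.state()['position'][:2]
    r=np.hypot(*(P[:,:2]-c).T);Q=P[(r<.13)&(P[:,2]>.035)&(P[:,2]<.075)]
    for _ in range(8):
        A=np.c_[Q[:,:2]-c,np.ones(len(Q))];s=np.linalg.lstsq(A,Q[:,2],rcond=None)[0]
        e=abs(A@s-Q[:,2]);Q=Q[e<max(.0015,2*np.median(e))]
    o=cv2.minEnclosingCircle(Q[:,:2].astype(np.float32))
    xy=np.array(o[0]);print('slope',s[:2].round(3),'centre',xy.round(4),'z there',round(s[:2]@(xy-c)+s[2],4),'r',round(o[1],4))
E
python3 -c "
from h import *
tilt(np.load('pics/w1.npy'),cv2.imread('pics/w1.png'))
tilt(np.load('pics/w2.npy'),cv2.imread('pics/w2.png'))"
```

```text
slope [-0.002 -0.   ] centre [ 0.52   -0.0211] z there 0.0379 r 0.033
slope [-0.104  0.027] centre [ 0.5066 -0.0161] z there 0.0572 r 0.0749
```

```bash
python3 -m crank '[{"travel":[0.003,0,0],"turn":[0,0,0],"gripper":0.012},{"travel":[0.006,0,0],"turn":[0,0,0],"gripper":0.012},{"travel":[0.008,0,0],"turn":[0,0,0],"gripper":0.012},{"travel":[0.008,0,0.003],"turn":[0,0,0],"gripper":0.012},{"travel":[0.008,0,0.006],"turn":[0,0,0],"gripper":0.012},{"travel":[0.008,0,0.008],"turn":[0,0,0],"gripper":0.012},{"travel":[0.008,0,0.008],"turn":[0,0,0],"gripper":0.012},{"travel":[0.008,0,0.008],"turn":[0,0,0],"gripper":0.012},{"travel":[0.008,0,0.008],"turn":[0,0,0],"gripper":0.012},{"travel":[0.008,0,0.008],"turn":[0,0,0],"gripper":0.012}]'
cat >> h.py <<'E'
def look():
    s=robot.state();p,d=robot.snapshot('wrist');tilt(d,p);print(s['t'],s['position'].round(4),s['contact_force'].round(1));return p,d
E
python3 -c "
from h import *
look()"
```

```text
t: 6.55
position: [0.5112, -0.0161, 0.0701]
orientation: [0.0, 0.119, 0.993, 0.0]
contact_force: [-2.1, -0.0, 6.2]
gripper_width: 0.012
gripper_force: 3.0
slope [ 0.003 -0.002] centre [ 0.505  -0.0157] z there 0.0551 r 0.0748
6.55 [ 0.5112 -0.0161  0.0701] [-2.1 -0.   6.2]
```

```bash
python3 -m crank '[{"travel":[0,0,-0.003],"turn":[0,0,0],"gripper":0.012},{"travel":[0.003,0,-0.003],"turn":[0,0,0],"gripper":0.012},{"travel":[0.006,0.001,-0.003],"turn":[0,0,0],"gripper":0.012},{"travel":[0.006,0.001,-0.003],"turn":[0,0,0],"gripper":0.02},{"travel":[0.006,0.001,-0.003],"turn":[0,0,0],"gripper":0.028},{"travel":[0.006,0.001,-0.003],"turn":[0,0,0],"gripper":0.028},{"travel":[0.006,0.001,-0.003],"turn":[0,0,0],"gripper":0.028},{"travel":[0.006,0.001,-0.003],"turn":[0,0,0],"gripper":0.028},{"travel":[0.006,0.001,-0.003],"turn":[0,0,0],"gripper":0.028},{"travel":[0.006,0.001,-0.003],"turn":[0,0,0],"gripper":0.028}]' 20
python3 -c "
from h import *
p,d=look();cv2.imwrite('pics/w3.png',p[150:400,130:500])"
```

```text
t: 7.85
position: [0.505, -0.0138, 0.0721]
orientation: [-0.0, 0.119, 0.993, -0.0]
contact_force: [-2.1, -0.5, -3.4]
gripper_width: 0.018
gripper_force: 18.4
slope [ 0.002 -0.013] centre [ 0.5051 -0.0151] z there 0.0553 r 0.0749
7.85 [ 0.505  -0.0138  0.0721] [-2.1 -0.5 -3.4]
```

View pics/w3.png

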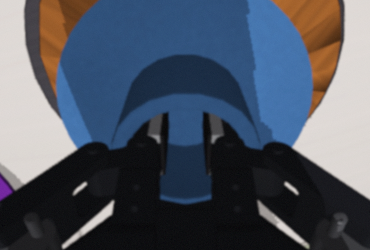

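The crop shows the fingers spread inside the cup, with tips at about (155,130) and (212,130). They wedge at 18 mm opening, so I'll use 15 mm and sweep.

```bash
python3 -m crank '[{"travel":[0,0,0],"turn":[0,0,0],"gripper":0.015},{"travel":[-0.003,0,0],"turn":[0,0,0],"gripper":0.015},{"travel":[-0.006,0,0],"turn":[0,0,0],"gripper":0.015},{"travel":[-0.008,0,0],"turn":[0,0,0],"gripper":0.015},{"travel":[-0.01,0,0],"turn":[0,0,0],"gripper":0.015},{"travel":[-0.012,0,0],"turn":[0,0,0],"gripper":0.015},{"travel":[-0.014,0,0],"turn":[0,0,0],"gripper":0.015},{"travel":[-0.016,0,0],"turn":[0,0,0],"gripper":0.015},{"travel":[-0.018,0,0],"turn":[0,0,0],"gripper":0.015},{"travel":[-0.019,0,0],"turn":[0,0,0],"gripper":0.015}]' 20
cat >> h.py <<'E'
_tilt=tilt
def look(name=None):
    s=robot.state();p,d=robot.snapshot('wrist');_tilt(d,p);B=np.array([.480,-.009,0]);q=Ro.from_quat(s['orientation'][[1,2,3,0]]).inv()
    print('tcp rel B in tool mm',(q.apply(s['position']-B)*1000).round(1),s['t'],s['contact_force'].round(1))
    P=wcloud(d,blue(p));r=np.hypot(*(P[:,:2]-s['position'][:2]).T);Q=P[(r<.13)&(P[:,2]>.03)&(P[:,2]<.075)];Q=Q[abs(Q[:,2]-np.median(Q[:,2]))<.012]
    c=cv2.minEnclosingCircle(Q[:,:2].astype(np.float32));print('stand rel B tool',(q.apply(np.r_[c[0],0]-B)*1000).round(1)[:2],c[1])
    return p,d
E
python3 -c "
from h import *
look()"
```

```text
t: 9.15
position: [0.5234, -0.0182, 0.0722]
orientation: [-0.0, 0.119, 0.993, 0.0]
contact_force: [-4.1, 1.3, 3.3]
gripper_width: 0.0152
gripper_force: 5.9
slope [-0.14   0.028] centre [ 0.5115 -0.0158] z there 0.0578 r 0.0751
tcp rel B in tool mm [-44.2   1.4 -72.3] 9.15 [-4.1  1.3  3.3]
stand rel B tool [-33.2   1. ] 0.07533383369445801
```

```bash
python3 -m crank '[{"travel":[-0.003,0,0],"turn":[0,0,0],"gripper":0.015},{"travel":[-0.005,0,0],"turn":[0,0,0],"gripper":0.015},{"travel":[-0.007,0,0],"turn":[0,0,0],"gripper":0.015},{"travel":[0,0,0],"turn":[0,0,0],"gripper":0.015},{"travel":[0.007,0,0],"turn":[0,0,0],"gripper":0.015},{"travel":[0.007,0.003,0],"turn":[0,0,0],"gripper":0.015},{"travel":[0.007,0.006,0],"turn":[0,0,0],"gripper":0.015},{"travel":[0.007,0.009,0],"turn":[0,0,0],"gripper":0.015},{"travel":[0.007,0.012,0],"turn":[0,0,0],"gripper":0.015},{"travel":[0.007,0.015,0],"turn":[0,0,0],"gripper":0.015}]' 20
python3 -c "
from h import *
look()"
```

```text
t: 10.45
position: [0.5203, -0.0021, 0.0722]
orientation: [-0.0, 0.119, 0.993, -0.0]
contact_force: [-0.1, -2.2, -1.5]
gripper_width: 0.0149
gripper_force: 1.5
slope [ 0.038 -0.076] centre [ 0.5187 -0.0057] z there 0.0552 r 0.0746
tcp rel B in tool mm [-37.5  16.3 -72.2] 10.45 [-0.1 -2.2 -1.5]
stand rel B tool [-38.9  12.5] 0.0750969797372818
```

```bash
python3 -m crank '[{"travel":[0,0.003,0],"turn":[0,0,0],"gripper":0.015},{"travel":[0,0.006,0],"turn":[0,0,0],"gripper":0.015},{"travel":[0,0.009,0],"turn":[0,0,0],"gripper":0.015},{"travel":[0.006,0.009,0],"turn":[0,0,0],"gripper":0.015},{"travel":[0.01,0.009,0],"turn":[0,0,0],"gripper":0.015},{"travel":[0.013,0.01,0],"turn":[0,0,0],"gripper":0.015},{"travel":[0.015,0.011,0],"turn":[0,0,0],"gripper":0.015},{"travel":[0.017,0.012,0],"turn":[0,0,0],"gripper":0.015},{"travel":[0.019,0.013,0],"turn":[0,0,0],"gripper":0.015},{"travel":[0.021,0.014,0],"turn":[0,0,0],"gripper":0.015}]' 20
python3 -c "
from h import *
look()"
```

```text
t: 11.75
position: [0.5026, 0.0166, 0.072]
orientation: [-0.0, 0.119, 0.993, -0.0]
contact_force: [1.2, 1.6, -0.4]
gripper_width: 0.0145
gripper_force: 0.9
slope [ 0.175 -0.134] centre [0.51   0.0117] z there 0.0517 r 0.0743
tcp rel B in tool mm [-15.9  30.2 -72. ] 11.75 [ 1.2  1.6 -0.4]
stand rel B tool [-25.2  27.1] 0.07466048747301102
```

```bash
python3 -m crank '[{"travel":[0.002,0.001,0],"turn":[0,0,0],"gripper":0.012},{"travel":[0.004,0.002,0],"turn":[0,0,0],"gripper":0.012},{"travel":[0.005,0.002,0],"turn":[0,0,0],"gripper":0.012},{"travel":[0.005,0.002,0],"turn":[0,0,0],"gripper":0.012},{"travel":[0.002,0,0],"turn":[0,0,0],"gripper":0.012},{"travel":[-0.002,-0.001,0],"turn":[0,0,0],"gripper":0.012},{"travel":[-0.005,-0.002,0],"turn":[0,0,0],"gripper":0.012},{"travel":[-0.007,-0.002,0],"turn":[0,0,0],"gripper":0.012},{"travel":[-0.007,-0.002,0],"turn":[0,0,0],"gripper":0.012},{"travel":[-0.007,-0.002,0],"turn":[0,0,0],"gripper":0.012}]' 20
python3 -c "
from h import *
look()"
```

```text
t: 13.05
position: [0.509, 0.0128, 0.072]
orientation: [-0.001, 0.119, 0.993, -0.0]
contact_force: [-2.4, 1.3, -0.4]
gripper_width: 0.0123
gripper_force: 1.0
slope [0.003 0.   ] centre [0.5073 0.0161] z there 0.0369 r 0.0748
tcp rel B in tool mm [-22.9  28.  -72. ] 13.05 [-2.4  1.3 -0.4]
stand rel B tool [-21.3  31. ] 0.07516498118638992
```

The saucer top is now at z = 0.037, exactly 18 mm lower, and it lies flat: the foot is home. I'll centre the fingers in the cup and withdraw.

```bash
python3 -m crank '[{"travel":[0.001,0.002,0],"turn":[0,0,0],"gripper":0.006},{"travel":[0.002,0.003,0],"turn":[0,0,0],"gripper":0.006},{"travel":[0.002,0.003,0],"turn":[0,0,0],"gripper":0.006},{"travel":[0.002,0.003,-0.01],"turn":[0,0,0],"gripper":0.006},{"travel":[0.002,0.003,-0.025],"turn":[0,0,0],"gripper":0.006},{"travel":[0.002,0.003,-0.05],"turn":[0,0,0],"gripper":0.006},{"travel":[0.002,0.003,-0.08],"turn":[0,0,0],"gripper":0.006},{"travel":[0.002,0.003,-0.11],"turn":[0,0,0],"gripper":0.006},{"travel":[0.002,0.003,-0.11],"turn":[0,0,0],"gripper":0.006},{"travel":[0.002,0.003,-0.11],"turn":[0,0,0],"gripper":0.006}]' 20
python3 -c "
from h import *
p,d=look();cv2.imwrite('pics/w4.png',p)"
```

```text
t: 14.35
position: [0.5082, 0.0163, 0.1825]
orientation: [0.0, 0.119, 0.993, 0.0]
contact_force: [-0.3, -0.7, -0.1]
gripper_width: 0.0059
gripper_force: 0.0
slope [-0. -0.] centre [0.5074 0.0166] z there 0.0363 r 0.0748
tcp rel B in tool mm [ -21.4   31.3 -182.5] 14.35 [-0.3 -0.7 -0.1]
stand rel B tool [-20.4  31.2] 0.07492708414793015
```

View pics/w4.png

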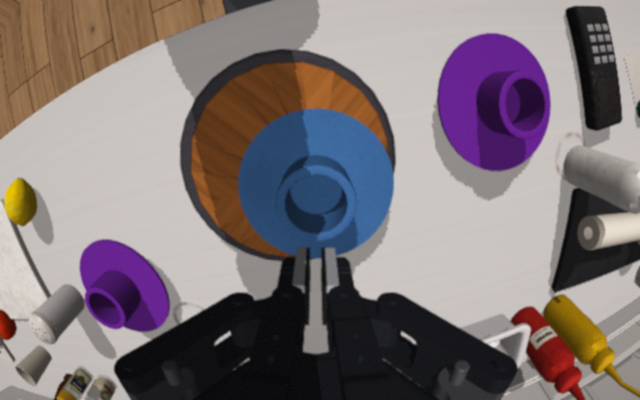

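The picture shows the saucer lying flat on the wood at about (316,180). The fingers are clear and the bystanders haven't been disturbed.

```bash
python3 -c "
from cell import robot
print(robot.job_done())"
```

```text
the job is handed in; nothing more can be done
None
```

The stand's foot is home in the socket: the saucer measured flat and 18 mm lower than at the start, about 37 mm from the base's centre, and the job was handed in at about 14 s with the gripper clear; the hand-in returned no verdict.

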